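# Shift the bench grinder's gear lever through its gate

## Robot

A 6-joint arm with a two-finger parallel gripper is mounted at the origin on the work surface. World frame = base frame: x ahead of the robot, y to its left, z up, the work surface at z = 0. Lengths are in mm, angles in rad, forces in N, time in s.
With the tool pointing down it reaches from about 350 to 775 mm from the base axis. Payload 7.3 kg.
Tool frame: the origin (TCP) lies at the very end of the fingers, on their centre line; the grasp point (between the pads) lies 19 mm behind it; x points along the fingers, y is the direction in which the jaws open and shut, and the axes are right-handed (so a half turn about x gives the same grasp; the last joint's range is limited). The gripper opens to 92 mm and grips with 3 to 60 N. Pads are 19 mm wide; open, the fingers measure 130 mm over their backs; the gripper's body (75 mm by 190 mm) begins 47 mm behind the grasp point.
Start: joints at [1.182, 0.342, 1.524, -0, 1.275, -0.146], TCP at [126.205, 509.625, 226.741] pointing down, gripper open.
Joint ranges: [-2.53, 2.53], [-0.77, 2.02], [0.04, 2.7], [-1, 4.14], [0.28, 2.66], [-3.11, 3.11]. Speed limits (rad/s): [2.57, 2.57, 3.14, 3.14, 3.14, 3.14].

## Interface

Orientations are given as [roll, pitch, yaw] about the fixed x, y, z axes, in that order (R = Rz(yaw) Ry(pitch) Rx(roll)).
In Python, from plant import bot gives the robot as it stands.
- The arm moves only by the tool step_arm, never from a script. Its argument "targets" is a list that holds one entry, the list of rows, each a list of 4 numbers: the shift along the tool's x, y, z in m, then the turn about the tool's x in degrees. A call has exactly 5 rows; each row is the pose to reach, as a shift and turn from the pose measured when the call began, along the tool's axes at that moment; what a row does not reach only later rows make up. A row lasts 1/12 s, in which the tool goes at most 41.7 mm and 7.16 degrees, less where a joint would pass 70% of its speed; a pose out of reach is approached as far as the arm can. A call with a gripper value outside its range is refused whole. "jaw" is the closure, from 0 (fully open) to 1 (shut), set as the call begins (left out, the last holds). The fingers move at their own pace and stop on an object; the grip force is fixed at half the most. Time passes only in rows, so rows that repeat a pose let the fingers close, or fill a call up. It gives the time, the measured TCP pose, the force and the opening at its end, in the units of the state.
- bot.get_obs(): the state, without advancing time (a new reading comes with each control period).
- bot.capture(name): name is "side" or "top" or "wrist"; returns a dict with "color" (400x640x3 uint8, red, green, blue), "depth" (400x640 float32, mm along the optical axis (not along the pixel's ray), 0 where there is no reading), "fov_y" (degrees; the focal length in pixels is half the picture's height over the tangent of half this angle, whatever the lens; pixels are square), "cx", "cy" (the principal point, pixels), "dist_coeffs" ([k1, k2, p1, p2, k3] as OpenCV has them; the pictures are not rectified), "rvec" (rotation vector, rad) and "tvec" (3), from world to camera coordinates, as OpenCV has them. Camera axes: x right, y down, z forward; pixel columns grow to the right and rows downward; lengths in mm; the calibration is good to about 2 mm. A picture is of the moment at which its call begins.
- bot.close_job(): hands the job in, once; it reports no verdict.
The state is a dict: "time": time; "joint_positions": joint angles; "dq": joint speeds; "tau": joint torques, N m; "tool_pos": TCP position; "tcp_rot": TCP orientation; "contact_force": force on the tool from outside, world axes, zero at the start; "moment": the same for the moment, N m; "grip_width": finger opening in mm.
Only numpy, scipy, OpenCV 4.12 (cv2) and the standard library are available. Lean on these libraries where they do the work, as an engineer would, in place of code of your own. Each camera call takes 0.05 s, during which the arm holds its last target. There are 200 camera calls.

## Task

Change the bench grinder's gear: push its gear lever through the gate into the slot marked with the round brass disc, fully home to the end of that slot, leave it there and take the hand clear. Only push the lever with the fingers: do not pinch its wooden grip, do not force it, and leave the loose things on the bench where they are.

Things in the scene. Friction and masses are not known exactly. Their poses are not given: they have to be found in the camera images.
- gate_centre (a point): Centre of the gear gate, on the top face of the flat iron plate, 95 mm above the bench; z up, x along the slots (away from the robot when the grinder stands square), y along the cross channel (left). Turned up to 0.35 rad with the grinder. Nothing but the lever stands over the plate, except four tags 4 mm high.
- gate: The gate plate, 200 x 240 mm; origin on the bench under the gate centre, axes as the gate centre's. At pin level: a cross channel along y through the centre, 18 mm wide; three straight slots along x cross it at y = -24, 0, +24 mm, each 14 mm wide. The 11 mm pin stops at slot ends x = -26 and +26 mm, and at side walls y = -25 and +25 mm. Inner corners are rounded, 5 mm.
- grinder: The hand-cranked grinder, fixed to the bench; origin on the bench under the gate centre. Gearbox under the gate plate; base 240 x 280 mm. Grinding wheel on its +y side, 145 to 177 mm from the centre, 124 mm across, top 132 mm above the bench; crank with a red knob on the -y side, below 90 mm.
- lever_grip (a point): Centre of the lever's wooden grip, a square upright block 30 x 30 mm and 58 mm long along the lever's own z. It is 145 mm from the pivot, so 165 mm above the bench with the lever upright, and leans with the lever; below it is a bare rod 10 mm thick. z points up along the lever, x and y as the gate's when upright.
- lever_pin (a point): Point on the lever's axis 70 mm from the pivot, at the level of the gate plate (the pin that the gate guides). The pivot is 20 mm above the bench, straight under the gate centre.
- shift_along (a joint): Lean of the lever along the slots, rad: 0 upright (in the cross channel), positive leans to the gate's +x; the slot ends are at about -0.38 and +0.38. No spring: friction (about 2 N at the grip) keeps it where it is left. It starts anywhere along the middle slot.
- shift_across (a joint): Lean of the lever along the cross channel, rad: 0 in the middle slot, positive leans to the gate's +y; the outer slots are at about -0.35 and +0.35 (0.38 at the slot ends), against the side walls. Stays where it is left.
- tag_disc: Round brass disc 26 mm across, 4 mm thick, flat on the gate plate: marks the wanted slot. Origin at the centre of its underside. The four tags are fixed at y = -24 or +24 mm, x = -46 or +46 mm of the gate, each beyond the end of one outer slot half, 20 mm from the pin when that is home; which tag is where changes.
- tag_bar: Brass tag of another slot: a single bar 8 x 30 mm. Origin at the centre of its underside.
- tag_pair: Brass tag of another slot: two bars side by side, 7 x 28 mm each. Origin midway between them.
- tag_tee: Brass tag of another slot: a T, 26 mm by 23 mm. Origin near its middle.
- block1: Loose upright rosewood tuning block, 34 mm across, 64 mm high, beside the grinding wheel; origin under its centre. Leave it alone.
- block2: Second such block, beside the crank. Leave it alone.
- block3: Third such block, behind the grinder. Leave it alone.
- hammer: Brass tuning hammer with a dark handle, 230 mm long, lying on the bench at the left. Leave it alone.
- fork: Steel tuning fork, 190 mm long, lying on the bench at the right. Leave it alone.
- bowl: Copper bowl, 150 mm across, 55 mm high, on the bench at the right. Leave it alone.
- ring1: Iron hoop ring, 52 mm across, lying in the bowl. Leave it alone.
- ring2: Second iron hoop ring, lying on the first. Leave it alone.

How it is judged (in metres and radians):
At the end, for the whole second after the job is handed in: The lever's pin rests within 24.5 mm of the centre of the round disc (20 mm when fully home, so within about 4.5 mm of the end of that slot; the lever leans more than 0.31 rad along and 0.29 rad across), at rest (horizontal distance between lever_pin and tag_disc below 0.0245 m and (value of joint shift_along above 0.31 rad or value of joint shift_along below -0.31 rad) and (value of joint shift_across above 0.29 rad or value of joint shift_across below -0.29 rad) and velocity of joint shift_along between -0.05 and 0.05 rad/s); the robot touches nothing.
It fails at once if a loose thing is moved more than 20 mm or lifted (distance of any of block1, block2, block3, hammer, fork, bowl, ring1, ring2 from where it was at the start of the episode above 0.02 m).
It fails at once if the lever's grip is pinched (pressed on two opposite faces at once) ((contact force between the fingers and shift_along_c1 above 2 N and contact force between the fingers and shift_along_c2 above 2 N) or (contact force between the fingers and shift_along_c3 above 2 N and contact force between the fingers and shift_along_c4 above 2 N)).
It fails at once if the lever is forced (more than 60 N from the fingers) (contact force between the fingers and shift_along above 60 N).
It also fails if it takes over 53 s, if anything falls off the work surface, if the arm or the gripper's body presses on something with over 40 N, if the wrist force passes 120 N, or if a joint passes its speed limit or range.

## Working session

There is one attempt and no reset: what is moved stays moved. The work goes in short steps, Python scripts to look and compute and a tool call to move; the robot and the scene stay as the last step left them, time stands still between calls to the robot, and variables do not carry over. Pictures are saved under pics/ and viewed, about 8 in all and at most 12, crops included, and the job is handed in when it is done.

Besides the shell and the picture viewer there is one more tool, called after "Call:" as name(argument=value, ...), one argument or row to a line, values as JSON. step_arm: Moves the arm, as the interface text tells. Its arguments: {"type":"object","properties":{"targets":{"type":"array","items":{"type":"array","items":{"type":"array","items":{"type":"number"}}}},"jaw":{"type":"number"}},"required":["targets"]}

```bash
mkdir -p pics; ls
cat > h.py <<'E'
import numpy as np, cv2
from plant import bot
def cap(n):
    c=bot.capture(n); h=c["color"].shape[0]; f=h/2/np.tan(np.radians(c["fov_y"]/2))
    c["K"]=np.array([[f,0,c["cx"]],[0,f,c["cy"]],[0,0,1.]]); c["d"]=np.array(c["dist_coeffs"],float)
    c["R"]=cv2.Rodrigues(np.array(c["rvec"],float))[0]; c["t"]=np.array(c["tvec"],float).ravel(); return c
def ray(c,uv,z):
    p=cv2.undistortPoints(np.array(uv,float).reshape(-1,1,2),c["K"],c["d"]).reshape(-1,2)
    d=np.c_[p,np.ones(len(p))]@c["R"]; o=-c["R"].T@c["t"]
    return o+d*((z-o[2])/d[:,2])[:,None]
def proj(c,P): return cv2.projectPoints(np.array(P,float).reshape(-1,1,3),np.array(c["rvec"],float),c["t"],c["K"],c["d"])[0].reshape(-1,2)
def cloud(c):
    v,u=np.mgrid[0:400,0:640]; p=cv2.undistortPoints(np.c_[u.ravel(),v.ravel()].astype(float).reshape(-1,1,2),c["K"],c["d"]).reshape(-1,2)
    P=np.c_[p,np.ones(len(p))]*c["depth"].reshape(-1,1)
    return ((P-c["t"])@c["R"]).reshape(400,640,3)
def save(c,n): cv2.imwrite("pics/"+n,c["color"][:,:,::-1])
E
python3 - <<'E'
from h import *
import pickle
for n in("top","side"):
    c=cap(n);save(c,n+"1.png");pickle.dump(c,open(n+".pkl","wb"));print(n,-c["R"].T@c["t"],c["K"][0,0])
print(bot.get_obs())
E
```

```text
pics
top [ 231.43329112  -13.75538659 1732.44307467] 482.40850195808457
side [ 349.55283607 -782.24959022  890.4596945 ] 365.4839385142925
{'time': 0.1, 'joint_positions': array([ 1.18198167e+00,  3.42632490e-01,  1.52487413e+00, -3.19943314e-06,
        1.27538304e+00, -1.45998679e-01]), 'dq': array([-0.00123976, -0.0007419 , -0.00273401, -0.00037513,  0.00044029,
       -0.00108179]), 'tau': array([ 2.17971479e-03, -4.31993115e+01, -2.44697535e+01,  7.20071350e-02,
        5.25620522e-02, -7.40709766e-05]), 'tool_pos': array([126.07928028, 509.28989229, 226.14165392]), 'tcp_rot': array([-1.71443601,  1.56949932, -1.95725106]), 'contact_force': array([-0.48015669, -0.4759248 , -0.68113239]), 'moment': array([-0.00787847,  0.02828898, -0.00169319]), 'grip_width': 91.69121451907459}
```

View pics/top1.png

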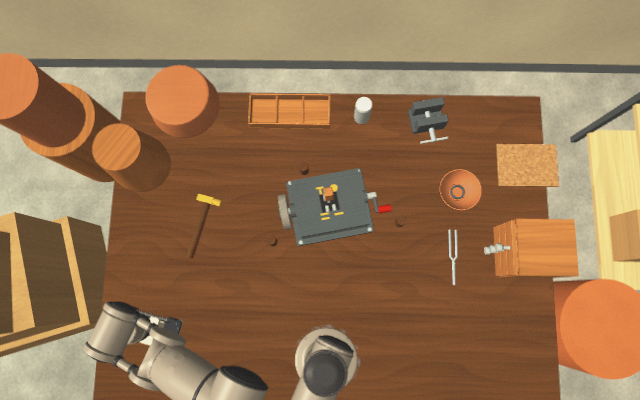

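View pics/side1.png

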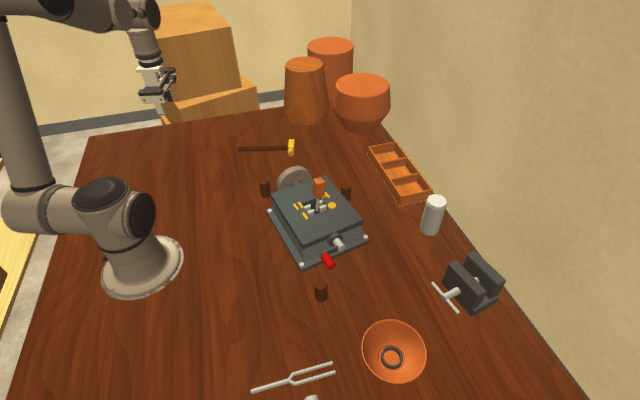

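The top view shows the grinder at about (330,207). The disc is near (334,188), at the far right of the gate, and the orange grip is near (328,196). I'll crop and measure next.

Run:
```python
from h import *
import pickle
t=pickle.load(open("top.pkl","rb"));s=pickle.load(open("side.pkl","rb"))
a=cv2.resize(t["color"][165:250,275:400],None,fx=6,fy=6,interpolation=cv2.INTER_CUBIC)
b=cv2.resize(s["color"][165:270,260:380],None,fx=4,fy=4,interpolation=cv2.INTER_CUBIC)
cv2.imwrite("pics/topc.png",a[:,:,::-1]);cv2.imwrite("pics/sidec.png",b[:,:,::-1])
for n,c in(("t",t),("s",s)):
    P=cloud(c);hsv=cv2.cvtColor(c["color"],cv2.COLOR_RGB2HSV);h,S,V=cv2.split(hsv)
    R=(P[...,0]>350)&(P[...,0]<750)&(abs(P[...,1])<200)
    pl=R&(abs(P[...,2]-95)<12)
    if pl.sum()>50:
        r=cv2.minAreaRect(P[pl][:,:2].astype(np.float32));print(n,"plate",r,pl.sum(),P[pl][:,2].mean())
    for nm,lo,hi in(("brass",18,30),("orange",5,17)):
        m=(R&(h>=lo)&(h<=hi)&(S>130)&(V>120)&(P[...,2]>80)).astype(np.uint8)
        k,l,st,ce=cv2.connectedComponentsWithStats(m)
        for i in range(1,k):
            if st[i,4]>4: print(n,nm,st[i],ce[i].round(1),ray(c,ce[i],99)[0].round(1),np.median(P[l==i],0).round(1))
```

```text
t plate ((533.1785278320312, -6.54473876953125), (202.2509002685547, 361.664794921875), 11.931482315063477) 3869 95.22790081125609
t brass [330 184   8   8  38] [333.9 187.3] [582.7 -19.8  99. ] [583.8 -20.2  98.3]
t brass [316 187   8   8  29] [319.7 189.3] [574.9  29.1  99. ] [576.4  28.3  99.2]
t brass [320 213   9   3  16] [324.  213.8] [489.4  12.7  99. ] [488.9  12.8  98.5]
t brass [335 212   9   3  18] [338.8 213.2] [492.2 -38.   99. ] [492.5 -38.6  99.9]
t brass [322 217   8   3  15] [325.3 218.1] [474.5   8.1  99. ] [474.3   9.   97.9]
t orange [323 187  10  14  88] [327.7 192.5] [564.    1.3  99. ] [546.1   1.1 191.5]
s plate ((537.285888671875, -11.614608764648438), (202.20042419433594, 360.2026062011719), 11.749537467956543) 3791 95.1419805595868
s brass [322 192   8   7  28] [326.  195.4] [580.7  28.3  99. ] [582.2  27.   99.4]
s brass [293 203   6   8  21] [295.5 206.6] [476.8   7.9  99. ] [476.5   6.1  98.8]
s brass [298 202   5   7  20] [300.2 204.8] [492.3  11.   99. ] [492.2  10.7 100.4]
s brass [328 202   8   7  48] [331.3 205.1] [583.8 -18.4  99. ] [583.  -19.   99.4]
s brass [302 212   6   8  25] [304.6 215.5] [494.3 -37.   99. ] [493.9 -35.7  99.6]
s orange [313 177  13  22 219] [318.6 187. ] [569.   73.5  99. ] [547.6 -11.7 178. ]
```

View pics/topc.png

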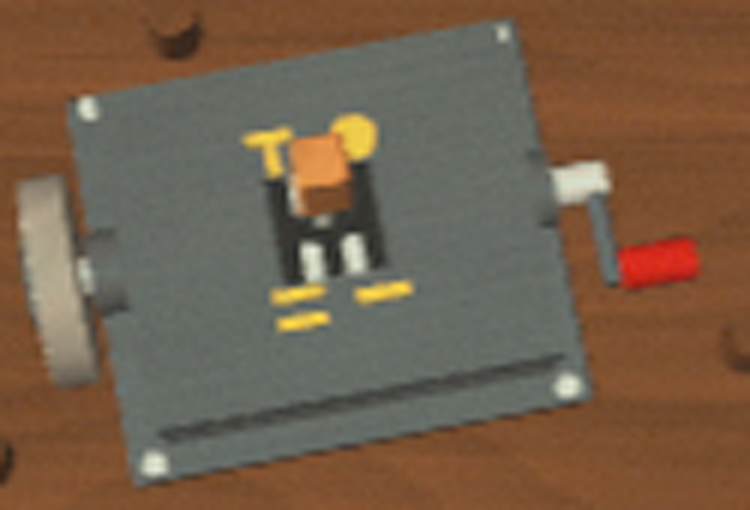

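View pics/sidec.png

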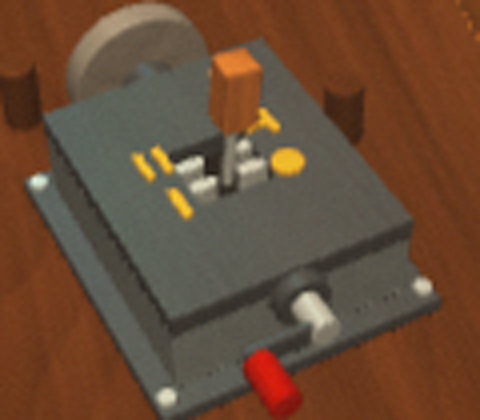

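The disc is the far right tag, in the gate's +x/−y slot half. The lever stands in the middle slot, leaning slightly to +x.

```bash
cat >> h.py <<'E'
from scipy.spatial.transform import Rotation as Ro
C=np.array([534,-5.]); YAW=0.2025
def gate(p): d=np.array(p)[:2]-C; c,s=np.cos(YAW),np.sin(YAW); return np.array([c*d[0]+s*d[1],-s*d[0]+c*d[1]])
def world(g): c,s=np.cos(YAW),np.sin(YAW); return C+np.array([c*g[0]-s*g[1],s*g[0]+c*g[1]])
def st():
    o=bot.get_obs(); R=Ro.from_euler("xyz",o["tcp_rot"]).as_matrix()
    print("t",o["time"],"tcp",o["tool_pos"].round(1),"gate",gate(o["tool_pos"]).round(1),"toolY ang",np.degrees(np.arctan2(R[1,1],R[0,1])).round(2),"F",o["contact_force"].round(1)); return o,R
def to(g,z):
    o,R=st(); w=np.r_[world(g),z]; print("tool delta",(R.T@(w-o["tool_pos"])/1000).round(4))
E
python3 - <<'E'
from h import *
import pickle
t=pickle.load(open("top.pkl","rb"))
g=gate(ray(t,[328.2,191.6],193)[0]);print("grip top gate",g,"lean",g/173, "pin",g/173*75)
P=cloud(t);m=(P[...,2]>188)&(P[...,2]<200)&(abs(P[...,0]-540)<60)&(abs(P[...,1])<60)
q=P[m];print(len(q),q.mean(0),gate(q.mean(0)))
to([60,5],265)
E
```

```text
grip top gate [14.28349112  1.01666402] lean [0.08256353 0.00587667] pin [6.19226494 0.4407503 ]
65 [547.94636955   0.8744712  193.11930043] [14.84286822  2.94955906]
t 0.1 tcp [126.1 509.3 226.1] gate [-296.2  585.8] toolY ang 76.09 F [-0.5 -0.5 -0.7]
tool delta [-0.0385 -0.3708  0.5716]
```

Call:
step_arm(
  targets=[
    [[-0.01,-0.02,0.03,-5],[-0.02,-0.04,0.06,-10],[-0.03,-0.06,0.09,-15],[-0.039,-0.08,0.125,-20],[-0.039,-0.1,0.155,-25.4]],
  ],
  jaw=1,
)

```text
time: 0.52
tool_pos: [254.0, 374.0, 266.6]
tcp_rot: [0.065, 1.569, 0.271]
contact_force: [1.6, 0.4, 0.0]
grip_width: 63.2
```

```bash
python3 -c "
from h import *
to([60,5],265)"
```

```text
t 0.5167 tcp [254.  374.  266.6] gate [-198.   427.6] toolY ang 101.77 F [1.6 0.4 0. ]
tool delta [ 0.002  -0.4234  0.2568]
```

Call:
step_arm(
  targets=[
    [[0,-0.034,0.02,0],[0,-0.068,0.04,0],[0,-0.1,0.06,0],[0,-0.135,0.08,0],[0,-0.17,0.1,0]],
  ],
)

```text
time: 0.93
tool_pos: [387.3, 226.3, 266.7]
tcp_rot: [0.149, 1.569, 0.355]
contact_force: [0.5, 1.3, 0.6]
grip_width: 29.9
```

Call:
step_arm(
  targets=[
    [[0,-0.034,0.02,0],[0,-0.068,0.04,0],[0,-0.1,0.06,0],[0,-0.135,0.08,0],[0,-0.17,0.1,0]],
  ],
)

```text
time: 1.35
tool_pos: [520.8, 78.6, 266.5]
tcp_rot: [0.527, 1.57, 0.733]
contact_force: [0.6, 0.2, 0.0]
grip_width: 0.9
```

```bash
python3 -c "
from h import *
to([60,5],265)"
```

```text
t 1.35 tcp [520.8  78.6 266.5] gate [ 3.8 84.5] toolY ang 101.77 F [0.6 0.2 0. ]
tool delta [ 0.0015 -0.0797  0.0559]
```

Call:
step_arm(
  targets=[
    [[0,-0.02,0.014,0],[0,-0.04,0.028,0],[0,-0.06,0.042,0],[0,-0.08,0.056,0],[0,-0.08,0.056,0]],
  ],
)

```text
time: 1.77
tool_pos: [594.0, 8.4, 265.1]
tcp_rot: [-1.374, 1.57, -1.171]
contact_force: [-1.2, -0.5, -0.0]
grip_width: 0.4
```

Call:
step_arm(
  targets=[
    [[0.03,0,0,0],[0.06,0,0,0],[0.09,0,0,0],[0.113,0,0,0],[0.113,0,0,0]],
  ],
)

```text
time: 2.18
tool_pos: [590.4, 9.1, 146.7]
tcp_rot: [2.854, 1.56, 3.057]
contact_force: [-1.4, 0.6, -0.3]
grip_width: 0.7
```

```bash
python3 -c "
from h import *
st()
for n in('side','top'):save(cap(n),n+'2.png')
a=cv2.imread('pics/side2.png')[100:280,220:420];b=cv2.imread('pics/top2.png')[120:255,255:405]
cv2.imwrite('pics/c2.png',np.hstack([cv2.resize(a,(440,396)),cv2.resize(b,(440,396))[:,:340]]))"
```

```text
t 2.1833 tcp [590.4   9.1 146.7] gate [58.1  2.5] toolY ang 101.6 F [-1.4  0.6 -0.3]
```

View pics/c2.png

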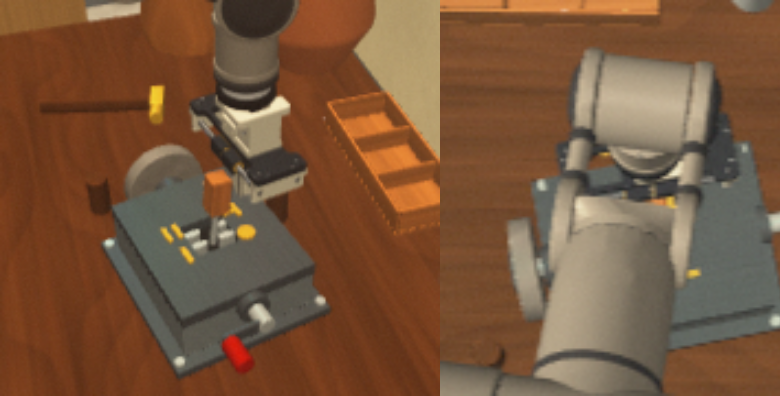

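Side view: the closed fingers are down beyond the grip on its +x side, and the grip (about (217,190) in the crop) hasn't moved. I'll push it to −x, back to upright.

Call:
step_arm(
  targets=[
    [[0,0,-0.005,0],[0,0,-0.01,0],[0,0,-0.014,0],[0,0,-0.018,0],[0,0,-0.018,0]],
  ],
)

```text
time: 2.7
tool_pos: [575.7, 5.0, 153.1]
tcp_rot: [-0.955, 1.57, -0.752]
contact_force: [1.1, -0.2, 0.9]
grip_width: 0.2
```

Call:
step_arm(
  targets=[
    [[0,0,-0.004,0],[0,0,-0.008,0],[0,0,-0.011,0],[0,0,-0.014,0],[0,0,-0.014,0]],
  ],
)

```text
time: 3.12
tool_pos: [561.5, 2.1, 153.2]
tcp_rot: [-1.334, 1.57, -1.132]
contact_force: [0.4, 0.4, 0.3]
grip_width: 0.3
```

```bash
python3 -c "
from h import *
st()
c=cap('side');P=cloud(c);h,S,V=cv2.split(cv2.cvtColor(c['color'],cv2.COLOR_RGB2HSV))
m=(h>=5)&(h<=17)&(S>130)&(V>90)&(P[...,2]>125)&(P[...,2]<205)&(abs(P[...,0]-540)<70)&(abs(P[...,1])<80)
q=P[m];G=np.array([gate(p) for p in q]);print(len(q),np.percentile(G,[3,50,97],axis=0).round(1))
save(c,'side3.png');cv2.imwrite('pics/c3.png',cv2.resize(cv2.imread('pics/side3.png')[140:240,270:390],None,fx=5,fy=5))"
```

```text
t 3.1167 tcp [561.5   2.1 153.2] gate [28.4  1.4] toolY ang 101.59 F [0.4 0.4 0.3]
216 [[-11.5 -14.4]
 [ -2.  -10.6]
 [ 14.9  11.3]]
```

View pics/c3.png

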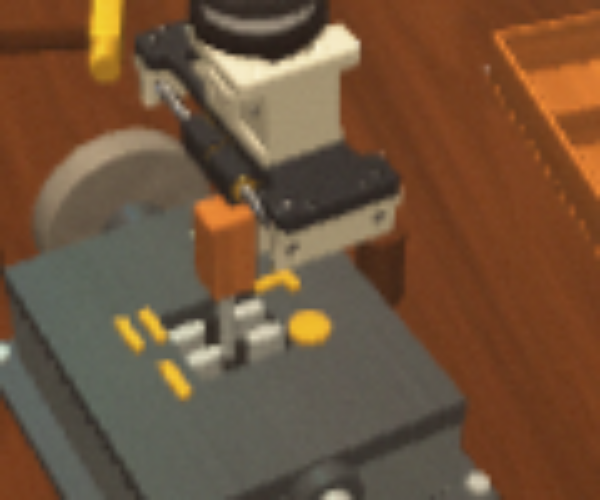

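The side view shows the rod now in the cross channel, about upright, with its centre at roughly +1.5 mm. I'll nudge it 2 mm more, then go around to the +y side.

Call:
step_arm(
  targets=[
    [[0,0,-0.002,0],[0,0,-0.002,0],[0,0,0.015,0],[0,0.03,0.02,0],[0,0.05,0.02,0]],
  ],
)

```text
time: 3.58
tool_pos: [571.6, 55.8, 152.5]
tcp_rot: [2.881, 1.57, 3.081]
contact_force: [0.3, 0.3, 0.2]
grip_width: 0.2
```

```bash
python3 -c "
from h import *
to([0,55],152)"
```

```text
t 3.5833 tcp [571.6  55.8 152.5] gate [49.1 52. ] toolY ang 101.5 F [0.3 0.3 0.2]
tool delta [ 0.0006  0.0029 -0.0491]
```

Call:
step_arm(
  targets=[
    [[0,0.002,-0.02,0],[0,0.002,-0.04,0],[0,0.002,-0.049,0],[0,-0.01,-0.049,0],[0,-0.014,-0.049,0]],
  ],
)

```text
time: 4.0
tool_pos: [526.9, 31.0, 152.9]
tcp_rot: [-1.483, 1.57, -1.283]
contact_force: [0.6, 0.2, -1.3]
grip_width: 0.2
```

Call:
step_arm(
  targets=[
    [[0,-0.008,0,0],[0,-0.016,0,0],[0,-0.024,0,0],[0,-0.032,0,0],[0,-0.036,0,0]],
  ],
)

```text
time: 4.42
tool_pos: [534.6, -5.7, 152.7]
tcp_rot: [-1.646, 1.57, -1.446]
contact_force: [-0.7, 0.8, -0.2]
grip_width: 0.1
```

```bash
python3 -c "
from h import *
to([0,-11],152)
c=cap('side')
save(c,'side4.png');cv2.imwrite('pics/c4.png',cv2.resize(cv2.imread('pics/side4.png')[140:240,270:390],None,fx=5,fy=5))"
```

```text
t 4.4167 tcp [534.6  -5.7 152.7] gate [ 0.4 -0.8] toolY ang 101.43 F [-0.7  0.8 -0.2]
tool delta [ 0.0007 -0.0102 -0.0004]
```

View pics/c4.png

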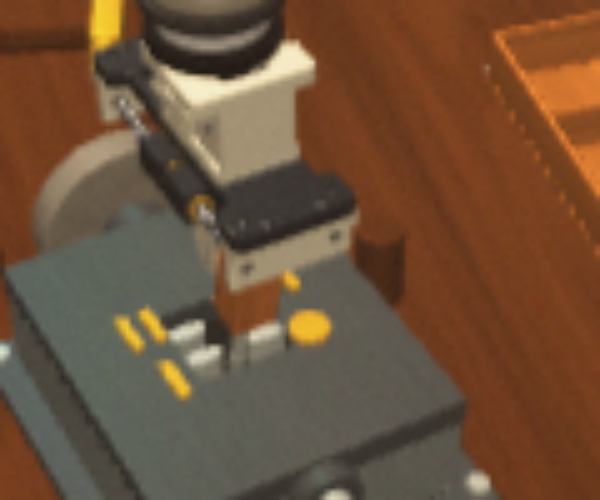

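The grip is leaning toward −y, about (245,300) in the crop, with the rod still in the channel. I'll push on to the side wall, watching the force.

Call:
step_arm(
  targets=[
    [[0,-0.003,0,0],[0,-0.005,0,0],[0,-0.007,0,0],[0,-0.009,0,0],[0,-0.01,0,0]],
  ],
)

```text
time: 4.88
tool_pos: [536.6, -15.8, 152.7]
tcp_rot: [-1.585, 1.57, -1.386]
contact_force: [-0.6, 1.4, -0.3]
grip_width: 0.4
```

Call:
step_arm(
  targets=[
    [[0,-0.001,0,0],[0,-0.002,0,0],[0,-0.003,0,0],[0,-0.003,0,0],[0,-0.003,0,0]],
  ],
)

```text
time: 5.3
tool_pos: [537.2, -18.8, 152.8]
tcp_rot: [-1.456, 1.57, -1.257]
contact_force: [-0.0, 1.0, -0.2]
grip_width: -0.0
```

Call:
step_arm(
  targets=[
    [[0,-0.001,0,0],[0,-0.002,0,0],[0,-0.003,0,0],[0,-0.003,0,0],[0,-0.003,0,0]],
  ],
)

```text
time: 5.72
tool_pos: [537.9, -21.9, 152.8]
tcp_rot: [-1.449, 1.569, -1.25]
contact_force: [-0.3, 0.2, 0.5]
grip_width: 0.5
```

```bash
python3 -c "
from h import *
st()
c=cap('side');P=cloud(c);h,S,V=cv2.split(cv2.cvtColor(c['color'],cv2.COLOR_RGB2HSV))
m=(h>=3)&(h<=17)&(S>130)&(V>60)&(P[...,2]>120)&(P[...,2]<205)&(abs(P[...,0]-540)<70)&(P[...,1]<40)&(P[...,1]>-120)
q=P[m];G=np.array([gate(p) for p in q]);print(len(q),np.percentile(np.c_[G,q[:,2]],[3,50,97],axis=0).round(1))
"
```

```text
t 5.7167 tcp [537.9 -21.9 152.8] gate [  0.4 -17.3] toolY ang 101.41 F [-0.3  0.2  0.5]
120 [[-13.2 -67.7 132.1]
 [ -7.6 -56.2 156.8]
 [ 14.3 -32.  179.3]]
```

Call:
step_arm(
  targets=[
    [[0,-0.002,0,0],[0,-0.003,0,0],[0,-0.004,0,0],[0,-0.005,0,0],[0,-0.005,0,0]],
  ],
)

```text
time: 6.18
tool_pos: [538.9, -27.0, 152.8]
tcp_rot: [-1.453, 1.569, -1.254]
contact_force: [-0.2, 0.7, -0.7]
grip_width: 0.8
```

Call:
step_arm(
  targets=[
    [[0,-0.001,0,0],[0,-0.002,0,0],[0,-0.003,0,0],[0,-0.003,0,0],[0,-0.003,0,0]],
  ],
)

```text
time: 6.6
tool_pos: [539.1, -28.8, 152.5]
tcp_rot: [2.116, 1.57, 2.315]
contact_force: [-1.0, 6.2, -1.1]
grip_width: 0.5
```

The force rose to 6 N at the side wall, so the lever is in the −y slot line. I'll back off, go around to the −x side and push +x.

Call:
step_arm(
  targets=[
    [[0,0.02,0,0],[0,0.03,-0.005,0],[0,0.03,-0.035,0],[0,0.02,-0.052,0],[0,-0.01,-0.052,0]],
  ],
)

```text
time: 7.02
tool_pos: [486.0, -46.5, 152.4]
tcp_rot: [2.554, 1.566, 2.758]
contact_force: [1.1, 0.3, -1.2]
grip_width: 0.3
```

```bash
python3 -c "
from h import *
to([-50,-48],143)"
```

```text
t 7.0167 tcp [486.  -46.5 152.4] gate [-55.4 -31. ] toolY ang 101.65 F [ 1.1  0.3 -1.2]
tool delta [ 0.0094 -0.017   0.0054]
```

Call:
step_arm(
  targets=[
    [[0.004,-0.01,0.005,0],[0.009,-0.017,0.01,0],[0.009,-0.017,0.02,0],[0.009,-0.017,0.027,0],[0.009,-0.017,0.03,0]],
  ],
)

```text
time: 7.43
tool_pos: [519.7, -56.7, 142.9]
tcp_rot: [2.538, 1.566, 2.741]
contact_force: [-0.1, -1.4, 1.0]
grip_width: 0.3
```

Call:
step_arm(
  targets=[
    [[0,0,0.006,0],[0,0,0.012,0],[0,0,0.018,0],[0,0,0.024,0],[0,0,0.028,0]],
  ],
)

```text
time: 7.85
tool_pos: [547.8, -50.6, 142.6]
tcp_rot: [2.486, 1.566, 2.69]
contact_force: [-1.5, 0.7, -0.6]
grip_width: -0.0
```

```bash
python3 -c "
from h import *
st()
c=cap('side')
save(c,'side5.png');cv2.imwrite('pics/c5.png',cv2.resize(cv2.imread('pics/side5.png')[140:240,270:390],None,fx=5,fy=5))"
```

```text
t 7.85 tcp [547.8 -50.6 142.6] gate [  4.4 -47.5] toolY ang 101.69 F [-1.5  0.7 -0.6]
```

View pics/c5.png

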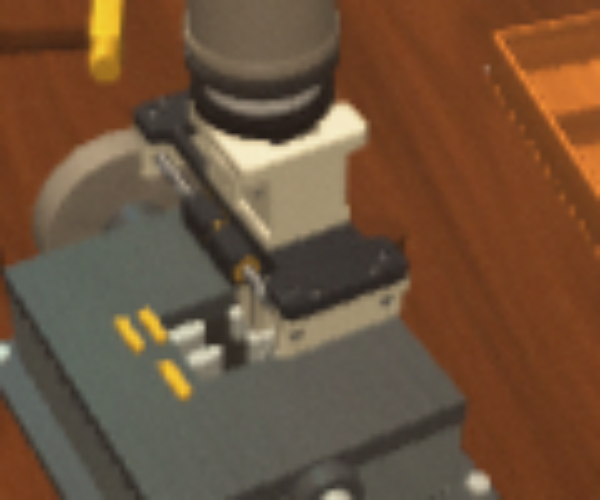

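The hand hides the lever in this view, and the force is low. I'll carry on by feel.

Call:
step_arm(
  targets=[
    [[0,0,0.004,0],[0,0,0.008,0],[0,0,0.012,0],[0,0,0.015,0],[0,0,0.016,0]],
  ],
)

```text
time: 8.32
tool_pos: [564.6, -47.3, 142.6]
tcp_rot: [2.345, 1.567, 2.549]
contact_force: [-1.4, 0.2, -0.5]
grip_width: 0.6
```

Call:
step_arm(
  targets=[
    [[0,0,0.001,0],[0,0,0.002,0],[0,0,0.003,0],[0,0,0.004,0],[0,0,0.004,0]],
  ],
)

```text
time: 8.73
tool_pos: [568.7, -46.5, 142.7]
tcp_rot: [2.292, 1.567, 2.496]
contact_force: [-0.8, -0.1, -0.4]
grip_width: 0.7
```

Call:
step_arm(
  targets=[
    [[0,0,0.001,0],[0,0,0.002,0],[0,0,0.003,0],[0,0,0.004,0],[0,0,0.004,0]],
  ],
)

```text
time: 9.15
tool_pos: [571.3, -45.8, 142.2]
tcp_rot: [2.646, 1.564, 2.851]
contact_force: [-6.7, -1.1, 0.9]
grip_width: 0.2
```

Call:
step_arm(
  targets=[
    [[0,0,0.001,0],[0,0,0.002,0],[0,0,0.002,0],[0,0,0.002,0],[0,0,0.002,0]],
  ],
)

```text
time: 9.57
tool_pos: [571.5, -45.8, 142.0]
tcp_rot: [2.796, 1.56, 3.001]
contact_force: [-7.9, -2.0, 3.0]
grip_width: 0.7
```

Call:
step_arm(
  targets=[
    [[0,0,-0.02,0],[0,0,-0.05,0],[-0.03,0,-0.07,0],[-0.07,0,-0.1,0],[-0.11,0,-0.13,0]],
  ],
)

```text
time: 9.98
tool_pos: [454.2, -70.3, 240.8]
tcp_rot: [2.767, 1.56, 2.971]
contact_force: [-0.0, -0.0, 1.0]
grip_width: 0.6
```

Call:
step_arm(
  targets=[
    [[0,0.04,0,0],[0,0.08,0,0],[0,0.12,0,0],[0,0.16,0,0],[0,0.2,0,0]],
  ],
)

```text
time: 10.4
tool_pos: [413.6, 127.3, 242.3]
tcp_rot: [2.621, 1.563, 2.825]
contact_force: [1.1, 0.1, 0.0]
grip_width: 0.2
```

Run:
```python
from h import *
st(); c=cap('side'); t=cap('top')
for n,k in(('t',t),('s',c)):
    P=cloud(k);h,S,V=cv2.split(cv2.cvtColor(k['color'],cv2.COLOR_RGB2HSV))
    m=(h>=3)&(h<=17)&(S>130)&(V>60)&(P[...,2]>115)&(P[...,2]<205)&(abs(P[...,0]-560)<90)&(abs(P[...,1]+30)<90)
    q=P[m];G=np.array([gate(p) for p in q]).reshape(-1,2);print(n,len(q))
    if len(q): print(np.percentile(np.c_[G,q[:,2]],[3,50,97],axis=0).round(1))
save(c,'side6.png');save(t,'top6.png')
a=cv2.resize(cv2.imread('pics/side6.png')[150:250,270:370],(400,400));b=cv2.resize(cv2.imread('pics/top6.png')[165:245,285:365],(400,400))
cv2.imwrite('pics/c6.png',np.hstack([a,b]))
```

```text
t 10.4 tcp [413.6 127.3 242.3] gate [-91.3 153.8] toolY ang 101.66 F [1.1 0.1 0. ]
t 164
[[ 32.9 -67.1 130.5]
 [ 50.3 -46.4 160.3]
 [ 73.2 -27.5 179.9]]
s 228
[[ 34.2 -69.3 123.8]
 [ 50.5 -55.4 157.1]
 [ 76.9 -35.6 175.8]]
```

View pics/c6.png

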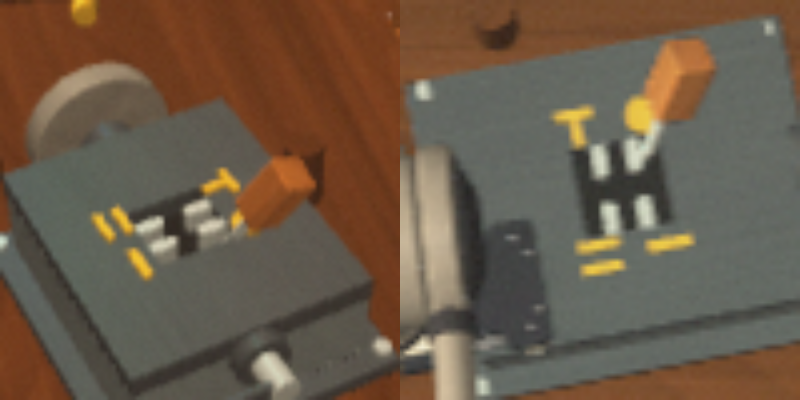

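The lever leans over the disc toward +x/−y (top crop at (680,80)), and the hand is clear. One numeric check, then I'll hand in.

Run:
```python
from h import *
t=cap('top'); P=cloud(t)
g=gate(ray(t,[342.8,177],169)[0]); pin=g*70/174
print("top",g.round(1),"pin",pin.round(1),"dist to disc",np.hypot(*(pin-gate([583.2,-19.1]))).round(1),"lean",np.arctan(g/149).round(3))
```

```text
top [ 58.9 -56.7] pin [ 23.7 -22.8] dist to disc 21.7 lean [ 0.376 -0.363]
```

```bash
python3 -c "
from plant import bot
print(bot.close_job())"
```

```text
the job is handed in; nothing more can be done
None
```

The lever is in the round disc's slot, the far right one (+x/−y in the gate's axes). I handed the job in with the hand clear.

**What I did:** With closed fingers I pushed the lever upright into the cross channel. I then pushed it across to the −y wall, where the force rose to about 6 N, and forward to a firm stop at about 8 N. After that I backed the hand off. The task took about 10.5 s.

**Last checks:**
- **Pin position:** the camera puts the pin at about (24, −23) mm in the gate, about 22 mm from the disc centre. The limit is 24.5 mm, and fully home is 20 mm.
- **Lean:** the lever leans about 0.38 rad along and 0.36 rad across, both past the required amounts.
- **Small disagreement:** the camera shows the pin about 2 mm short of the slot end, while the stop force says it is home. That is within the calibration error.
- **Loose things:** the hand stayed above the bench the whole time and none looked disturbed in the pictures, but I did not measure their positions again.

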